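# Send the tube block through the locked tipping tray and bring the key back

### The arm

A 7-joint arm with a two-finger parallel gripper is mounted at the origin on the work surface. World frame = base frame: x ahead of the robot, y to its left, z up, the work surface at z = 0. Lengths are in mm, angles in rad, forces in N, time in s.
With the tool pointing down it reaches from about 400 to 900 mm from the base axis. Payload 5.5 kg.
Tool frame: the origin (TCP) lies midway between the tips of the shut fingers; the grasp point (between the pads) lies 19 mm behind it; x points along the fingers, y is the direction in which the jaws open and shut, and the axes are right-handed (so a half turn about x gives the same grasp; the last joint's range is limited). The gripper opens to 85 mm and grips with 20 to 120 N. Pads are 22 mm wide; open, the fingers measure 114 mm over their backs; the gripper's body (76 mm by 85 mm) begins 54 mm behind the grasp point. The pads swing forward as they close: fully open they stand 13 mm farther back than shut.
Start: joints at [1.517, 0.501, -0.427, 1.55, 0.221, 1.138, -0.21], TCP at [202.526, -617.643, 231.31] pointing down, gripper open.
Joint ranges: [-2.88, 2.88], [-0.31, 2.03], [-1.54, 1.56], [0.2, 2.42], [-1.41, 4.55], [0.19, 2.02], [-2.57, 2.57]. Speed limits (rad/s): [2.57, 2.57, 3.14, 3.14, 3.14, 3.14, 3.14].

### API

Orientations are given as [roll, pitch, yaw] about the fixed x, y, z axes, in that order (R = Rz(yaw) Ry(pitch) Rx(roll)).
In Python, from plant import ctrl gives the robot as it stands.
- The arm moves only by the shell command python3 -m crank 'ROWS' [FORCE]. ROWS is a JSON object of lists of equal length, an entry for each row: "travel": the shift along the world's x, y, z in m, a list of three; "twist": the turn, a rotation vector about the world's x, y, z in degrees, a list of three; "gripper": the opening, from -1 (shut) to 1 (fully open). In form: {"travel": [[dx, dy, dz], ...], "twist": [[wx, wy, wz], ...], "gripper": [gripper, ...]}. A call has 1 to 12 rows; each row shifts and turns the pose as measured when the row begins; what a row does not reach is not made up. A row lasts 1/8 s, in which the tool goes at most 62.5 mm and 10.7 degrees, less where a joint would pass 70% of its speed; a pose out of reach is approached as far as the arm can. A call is refused whole if a number of a shift passes 0.0625 or a number of a turn 10.7, either way. A call with a gripper value outside its range is refused whole. The fingers move at their own pace and stop on an object; FORCE is the grip in N (left out, the last holds). Time passes only in rows, so rows that do not move let the fingers close. It gives the time, the measured TCP pose, the force and the opening at its end, in the units of the state.
- ctrl.sense(): the state, without advancing time (a new reading comes with each control period).
- ctrl.get_image(name): name is "scene" or "top" or "wrist"; returns a dict with "image" (400x640x3 uint8, red, green, blue), "depth" (400x640 float32, mm along the optical axis (not along the pixel's ray), 0 where there is no reading), "camera_matrix" (3x3 intrinsics, pixels), "cam_to_world" (4x4, takes a point from camera to world coordinates). Camera axes: x right, y down, z forward; pixel columns grow to the right and rows downward; lengths in mm; the calibration is good to about 2 mm. A picture is of the moment at which its call begins.
- ctrl.close_job(): hands the job in, once; it reports no verdict.
Trained networks look in the newest picture that a camera, given by its name, has taken for a name from the list of things; names that differ only in an ending like _2 or _b are one class to them, and where a whole thing is asked for, a point or a joint stands for the part that bears it (a point fixed in the world has none). Each returns a list of dicts, best first, with "conf" (0 to 1); they miss things now and then, are a little off and sometimes report something else, mostly with a low value. They report only what shows in the picture. A call takes as long as a camera call. They do not tell look-alikes from the thing itself.
- ctrl.find_in(thing, camera): "at" ([x, y, z] in mm, in world coordinates, good to about 4 mm: the middle of the surface that is visible of it).
- ctrl.masks_of(thing, camera): "mask" (400x640 bool, what is visible of it).
The state is a dict: "clock": time; "joints": joint angles; "dq": joint speeds; "tau": joint torques, N m; "ee_pos": TCP position; "ee_rot": TCP orientation; "force": force on the tool from outside, world axes, zero at the start; "torque": the same for the moment, N m; "width": opening from 0.0 (shut) to 1.0 (fully open).
Only numpy, scipy, OpenCV 4.12 (cv2) and the standard library are available. Lean on these libraries where they do the work, as an engineer would, in place of code of your own. Each camera call takes 0.05 s, during which the arm holds its last target. There are 200 camera calls.

### The job

Turn the key clockwise as far as it goes to free the tipping tray, then set the aluminium tube block on the tray's long arm and let its weight tip the tray so that the block slides into the bin. When the tray has swung back level, turn the key back anticlockwise, feel for the one position where it comes out, draw it out and stand it, round head up, in the white cup. Leave the cup standing where it is and the bottle, the jar and the vial rack alone.

Things in the scene. Friction and masses are not known exactly. Their poses are not given: they have to be found in the camera images.
- unit: Fixed white unit, 142 x 435 mm. Origin on the bench, z up, below the tray's pivot (along x, 113 mm up, between cheeks at x = +-56 mm, 118 mm high). Lock post with key at y = +105 mm; open aluminium bin at y = -70 to -265 mm, inside x = +-65 mm, smooth sloping floor 48 to 13 mm high, side walls 72, end wall 87 mm high. The dark locking arm turns over the tray's tail.
- tray_top (a point): Spot on top of the tray's long arm for the middle of the block's underside: 55 mm from the pivot towards the bin, 119 mm above the bench. Axes as the unit's while level. The tray is a flat, smooth steel plate without rims, 90 mm wide (x), from y = -115 mm (bin end) to +50 mm (tail, counterweight beneath) in the unit's frame.
- tip_tray (a joint): Tilt of the tray, rad: 0 level (held by the counterweight) to 0.55, bin end down. A block whose middle lies over 35 mm from the pivot towards the bin tips it and slides off; it then swings level by itself in about 1 s. The locking arm over the tail holds it level until the key is turned clockwise by about 0.7 rad.
- lock_mouth (a point): Centre of the lock's steel face, 159 mm above the bench, on the upright axis about which the key turns. Axes as the unit's. The barrel around it is 62 mm across, its rim 4 mm above the face. The face has one straight slot, the only way out for the key's cross bar, which is now trapped below it.
- lock_plug (a joint): Lock angle, rad, clockwise from above positive: 0 at the start, stops at +1.15 (tray free) and -0.9; light friction, stays put. The key comes out at one unmarked position, new each time, between -0.67 and -0.23 (13 to 38 deg anticlockwise of the start), within about 0.1 rad. Elsewhere a pull lifts it only 2 mm; there it lifts freely and is clear after 24 mm.
- key: Loose steel key in the lock, 100 mm tall, 90 g. Origin at the middle of its foot (135 mm above the bench when seated), z up: cross bar 32 (x) x 8 (y) x 14 mm, round 9 mm shank, flat round head 52 mm across, 10 mm thick (y), centre at z = 74 mm, dark dot near its top. Head and bar lie in one plane (xz). About 0.05 rad of play in the lock.
- block: Loose aluminium tube block with four dark keyhole-shaped marks on top, 100 (x) x 40 (y) x 36 mm (z), about 0.35 kg (0.28 to 0.43), lying on the bench. Origin at the centre of its underside. Lay it on the tray with its long side along the unit's y axis.
- cup: Loose white ceramic cup, upright on the bench, without handle, 84 mm across at the mouth, 65 mm high, wall 4 mm, 0.35 kg. Origin at the centre of its underside.
- amber_bottle: Bystander: amber glass bottle, 66 mm across, about 130 mm high. Origin at the centre of its underside.
- white_jar: Bystander: white plastic jar, 70 mm across, about 80 mm high. Origin at the centre of its underside.
- vial_rack: Bystander: grey vial rack, 160 x 70 x 35 mm. Origin at the centre of its underside.
Not all that is in view belongs to the job. Leave any black or red look-alike of the cup alone.

How it is judged (in metres and radians):
On the way, in this order (a step that is already met when the one before it is completed fails the run):
1. the key is turned clockwise as far as it goes (lock above 1.0 rad) with the tray still level (value of joint lock_plug above 1 rad and value of joint tip_tray below 0.1 rad), for 0.1 s.
2. the block, lying on the tray and let go, tips it (more than 0.3 rad) (value of joint tip_tray above 0.3 rad and contact force between the fingers and block below 0.1 N and z of block in the frame of tray_top between -0.015 and 0.015 m and y of block in the frame of tray_top above -0.09 m), for 0.02 s.
3. the block lies in the bin and the tray is level again, the key still in the lock (value of joint tip_tray below 0.08 rad and y of block in the frame of unit below -0.085 m and height (world z) of block below 0.05 m and linear speed of block below 0.03 m/s and distance between key and lock_mouth below 0.032 m), for 0.1 s.
4. the key, still in the lock, is turned back past its start so that the locking arm lies over the tail again (value of joint lock_plug below -0.08 rad and distance between key and lock_mouth below 0.032 m), for 0.02 s.
5. the key is drawn out of the lock (z of key in the frame of lock_mouth above 0.008 m), for 0.05 s.
At the end, for the whole second after the job is handed in: Key in the cup, head up (foot within 42 mm of its middle, below 35 mm; lean under 63 deg); cup upright, moved under 60 mm; block at rest in the bin; tray level (below 0.08 rad); lock back past its start (below -0.08 rad) (horizontal distance between key and cup below 0.042 m and z of key in the frame of cup below 0.035 m and angle between key's own z axis and vertical below 1.1 rad and angle between cup's own z axis and vertical below 0.1 rad and height (world z) of cup below 0.01 m and distance of cup from where it was at the start of the episode below 0.06 m and y of block in the frame of unit between -0.27 and -0.085 m and x of block in the frame of unit between -0.066 and 0.066 m and height (world z) of block below 0.05 m and linear speed of block below 0.03 m/s and value of joint tip_tray below 0.08 rad and value of joint lock_plug below -0.08 rad); the robot touches nothing.
It fails at once if the bottle, the jar or the vial rack is pushed more than 40 mm or knocked over (distance of any of amber_bottle, white_jar, vial_rack from where it was at the start of the episode above 0.04 m or angle between any of amber_bottle, white_jar's own z axis and vertical above 0.5 rad).
It fails at once if the key is torn out of the lock away from the position where it comes out (lock above -0.08 or below -0.85 rad) (z of key in the frame of lock_mouth above -0.008 m and horizontal distance between key and lock_mouth below 0.012 m and (value of joint lock_plug above -0.08 rad or value of joint lock_plug below -0.85 rad)).
It also fails if it takes over 67 s, if anything falls off the work surface, if the arm or the gripper's body presses on something with over 40 N, if the wrist force passes 120 N, or if a joint passes its speed limit or range.

## Working session

There is one attempt and no reset: what is moved stays moved. The work goes in short steps, Python scripts to look and compute and a shell command to move; the robot and the scene stay as the last step left them, time stands still between calls to the robot, and variables do not carry over. Pictures are saved under pics/ and viewed, about 8 in all and at most 12, crops included, and the job is handed in when it is done.

```bash
mkdir -p pics; cat > h.py <<'E'
import numpy as np, cv2
from plant import ctrl
def save(n,im): cv2.imwrite('pics/'+n+'.png',im[:,:,::-1])
def pts(d,mask=None):
    z=d['depth'];K=np.array(d['camera_matrix']);T=np.array(d['cam_to_world'])
    m=z>0
    if mask is not None:m&=mask
    v,u=np.nonzero(m);Z=z[v,u]
    P=np.c_[(u-K[0,2])*Z/K[0,0],(v-K[1,2])*Z/K[1,1],Z]
    return P@T[:3,:3].T+T[:3,3]
def proj(d,p):
    K=np.array(d['camera_matrix']);T=np.linalg.inv(np.array(d['cam_to_world']))
    q=T[:3,:3]@np.array(p,float)+T[:3,3];q=K@q;return (q[:2]/q[2]).round()
E
python3 - <<'E'
from h import *
s=ctrl.sense();print({k:np.round(v,3) for k,v in s.items()})
for c in ['scene','top']:
    d=ctrl.get_image(c);save(c+'0',d['image'])
    np.savez(c+'0.npz',**{k:d[k] for k in d})
    for t in ['unit','tray_top','lock_mouth','key','block','cup','amber_bottle','white_jar','vial_rack']:
        for r in ctrl.find_in(t,c)[:3]: print(c,t,round(r['conf'],2),np.round(r['at']),proj(d,r['at']))
E
```

```text
{'clock': np.float64(0.0), 'joints': array([ 1.517,  0.502, -0.427,  1.551,  0.221,  1.138, -0.21 ]), 'dq': array([-0.002, -0.   , -0.   , -0.002,  0.   , -0.   , -0.002]), 'tau': array([-1.0000e-03, -5.6952e+01, -5.8170e+00, -2.8095e+01,  1.1000e-02,
        1.2000e-02,  0.0000e+00]), 'ee_pos': array([ 202.199, -616.995,  230.249]), 'ee_rot': array([-1.593,  1.569,  1.865]), 'force': array([-0.127, -0.049,  0.235]), 'torque': array([-0.039, -0.029,  0.025]), 'width': np.float64(1.001)}
scene unit 0.84 [ 700. -134.   40.] [327. 267.]
scene tray_top 0.76 [691. -83. 122.] [339. 233.]
scene lock_mouth 0.86 [ 698. -134.   47.] [327. 265.]
scene key 0.8 [707.  54. 213.] [382. 185.]
scene block 0.8 [499. -89.  36.] [290. 222.]
scene cup 0.87 [559. 438.  39.] [419. 157.]
scene cup 0.83 [520. 317.  44.] [387. 165.]
scene cup 0.6 [692. -82. 122.] [340. 233.]
scene amber_bottle 0.72 [ 439. -408.   78.] [179. 257.]
scene amber_bottle 0.67 [686. -82. 118.] [338. 233.]
scene white_jar 0.74 [683. 308.  58.] [426. 185.]
scene vial_rack 0.95 [ 637. -450.   36.] [212. 324.]
scene vial_rack 0.48 [496. -89.  34.] [289. 222.]
top unit 0.86 [ 669. -112.   44.] [355. 149.]
top tray_top 0.9 [684. -84. 120.] [348. 139.]
top lock_mouth 0.93 [ 664. -117.   48.] [357. 150.]
top key 0.5 [695.  56. 230.] [295. 126.]
top block 0.9 [490. -83.  35.] [346. 209.]
top cup 0.93 [557. 451.  27.] [167. 188.]
top cup 0.83 [517. 331.  20.] [208. 201.]
top cup 0.8 [449. 191.  12.] [255. 223.]
top amber_bottle 0.68 [ 668. -115.   44.] [356. 149.]
top amber_bottle 0.64 [ 421. -385.   92.] [455. 232.]
top white_jar 0.78 [666. 318.  79.] [207. 149.]
top vial_rack 0.67 [ 623. -444.   36.] [466. 163.]
```

View pics/scene0.png

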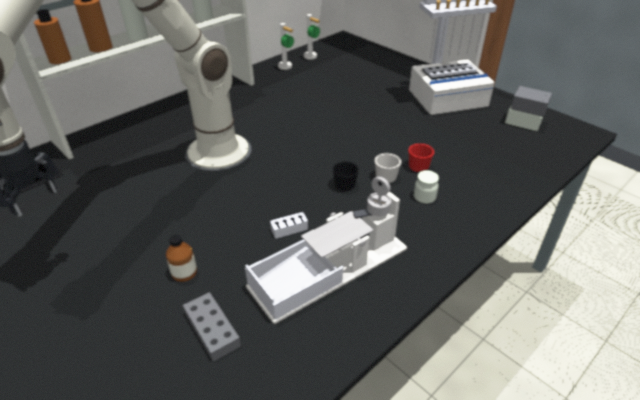

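View pics/top0.png

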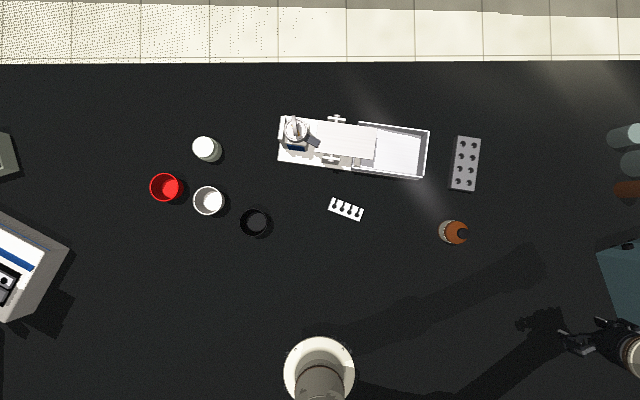

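The candidates for the cup are white at top (208,201), red at (165,187) and black at (255,222), so I pick the white one. The key is only at (295,126) and the block only at (346,209). Next I fit the geometry and check a close crop.

```bash
python3 - <<'E'
from h import *
d=dict(np.load('top0.npz'));s=dict(np.load('scene0.npz'))
def near(P,c,r): return P[np.linalg.norm(P[:,:2]-c,axis=1)<r]
for n,x in (('top',d),('scene',s)):
    P=pts(x)
    U=near(P,(680,-90),260)
    def rect(Q,t):
        r=cv2.minAreaRect(Q[:,:2].astype(np.float32));print(n,t,len(Q),np.round(r[0],1),np.round(r[1],1),round(r[2],1),'z',np.round(np.median(Q[:,2]),1))
    B=near(P,(492,-86),75);rect(B[B[:,2]>28],'block')
    rect(U[(U[:,2]>114)&(U[:,2]<122)],'tray')
    Q=U[(U[:,2]>3)];rect(Q,'unit')
    L=near(P,(690,30),100)
    h=L[(L[:,2]>172)];rect(h,'keyhead');print(h[:,2].max())
    b=L[(L[:,2]>150)&(L[:,2]<167)];rect(b,'barrel')
    C=near(P,(517,330),55);C=C[C[:,2]>57];c,r=cv2.minEnclosingCircle(C[:,:2].astype(np.float32));print('cup',c,r,np.median(C[:,2]))
a=cv2.resize(d['image'][100:190,260:440],None,fx=4,fy=4,interpolation=3)
b=cv2.resize(s['image'][140:300,230:440],None,fx=3.43,fy=3.43,interpolation=3)[:, :720]
im=np.zeros((360+549,720,3),np.uint8);im[:360]=a;im[360:360+b.shape[0],:b.shape[1]]=b[:549]
save('crop1',cv2.resize(im,None,fx=.65,fy=.65))
E
```

```text
top block 454 [490.4 -82.3] [99.7 39.9] 68.5 z 36.0
top tray 1946 [689.9 -36.7] [257.2 130.1] 70.6 z 118.9
top unit 9052 [682.4 -90. ] [512.2 513.3] 9.8 z 36.6
top keyhead 99 [702.   57.5] [49.8 10.9] 5.9 z 229.9
237.75793802862484
top barrel 452 [703.2  64.4] [73.9 61.6] 81.9 z 161.2
cup (519.755126953125, 319.4582824707031) 41.845245361328125 64.46940760776602
scene block 373 [491.2 -85.6] [101.7  47.2] 70.5 z 34.2
scene tray 1722 [686.5 -40.8] [133.4 257.2] 4.2 z 117.4
scene unit 10837 [682.7 -92.9] [488.1 506.4] 88.8 z 43.5
scene keyhead 269 [703.6  53.2] [53.  15.2] 10.2 z 211.3
237.95764878751447
scene barrel 377 [705.7  59.9] [76.  63.1] 79.6 z 158.5
cup (519.6776123046875, 317.5443420410156) 43.66111755371094 61.27040292822255
```

View pics/crop1.png

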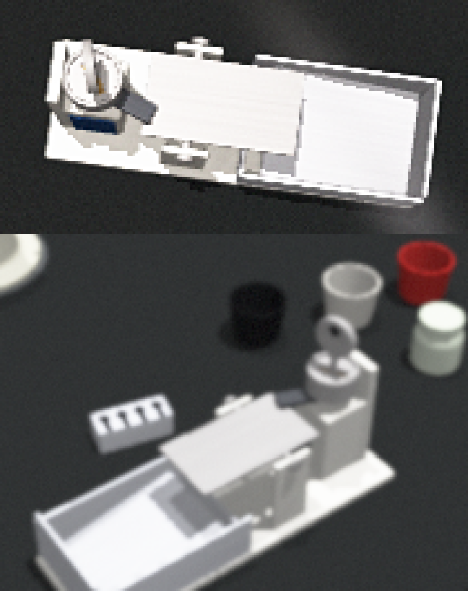

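```bash
python3 - <<'E'
from h import *
d=dict(np.load('top0.npz'))
P=pts(d)
def rect(Q,t):
    r=cv2.minAreaRect(Q[:,:2].astype(np.float32));print(t,len(Q),np.round(r[0],1),np.round(r[1],1),round(r[2],1),'z',np.round(np.median(Q[:,2]),1))
def sel(zl,zh,x0,x1,y0,y1): return P[(P[:,2]>zl)&(P[:,2]<zh)&(P[:,0]>x0)&(P[:,0]<x1)&(P[:,1]>y0)&(P[:,1]<y1)]
rect(sel(116,122,600,760,-200,0),'tray')
E_=sel(83,92,560,800,-400,-250);rect(E_,'endwall');
W=sel(68,76,560,800,-400,-130);rect(W,'sides')
rect(sel(4,95,560,800,-400,-130),'binall')
b=sel(161,166,640,760,10,110);c,r=cv2.minEnclosingCircle(b[:,:2].astype(np.float32));print('barrel',c,r)
h=sel(180,240,640,760,10,110)
q=h[:,:2]-h[:,:2].mean(0);u,s,v=np.linalg.svd(q);print('head dir',np.degrees(np.arctan(v[0,1]/v[0,0])),h.mean(0))
T=d['cam_to_world'];print(T[:3,3])
E
```

```text
tray 1758 [688.  -82.2] [160.9 131.7] 89.5 z 119.0
endwall 90 [ 647.8 -309.6] [  6.4 127.9] 81.3 z 86.3
sides 261 [ 662.5 -215.3] [192.6 140.9] 81.6 z 71.6
binall 2966 [ 678.8 -264.2] [239.5 269.1] 0.7 z 32.2
barrel (704.2210083007812, 70.23528289794922) 42.054664611816406
head dir 4.855672585777969 [699.05604453  56.84692252 225.18252431]
[4.89905955e+02 1.62800876e-01 1.13515749e+03]
```

```bash
python3 - <<'E'
from h import *
from scipy.spatial.transform import Rotation as R
s=ctrl.sense();M=R.from_euler('xyz',s['ee_rot']).as_matrix();print(M.round(3),np.degrees(np.arctan2(M[1,1],M[0,1])))
d=dict(np.load('top0.npz'));P=pts(d)
Q=P[(P[:,0]>640)&(P[:,0]<780)&(P[:,1]>75)&(P[:,1]<140)&(P[:,2]>20)]
ux=np.array([.989,-.146]);uy=-np.array([-.146,-.989])
y=(Q[:,:2]-[702,57])@uy
for a in range(15,60,5):
    q=Q[(y>=a)&(y<a+5)];print(a,len(q),np.round(q[:,2].max()) if len(q) else '',end=' | ')
E
```

```text
[[-0.     0.312 -0.95 ]
 [ 0.    -0.95  -0.312]
 [-1.    -0.     0.   ]] -71.84479391494361
15 36 164.0 | 20 50 166.0 | 25 40 166.0 | 30 77 168.0 | 35 61 168.0 | 40 46 167.0 | 45 0  | 50 0  | 55 0  |
```

```bash
python3 -m crank '{"travel":[[0.029,0.039,0.02],[0.029,0.039,0.02],[0.029,0.039,0.02],[0.029,0.039,0.02],[0.029,0.039,0.02],[0.029,0.039,0.01],[0.029,0.039,0.01],[0.029,0.039,0],[0.029,0.039,0],[0.029,0.039,0],[0.029,0.039,0],[0.029,0.039,0]],"twist":[[0,0,10.5],[0,0,10.5],[0,0,10.5],[0,0,10.5],[0,0,10.5],[0,0,10.5],[0,0,10.5],[0,0,10.5],[0,0,10.5],[0,0,10.5],[0,0,10.5],[0,0,10.5]],"gripper":[1,1,1,1,1,1,1,1,1,1,1,1]}' 60; cat > st.py <<'E'
from h import *
from scipy.spatial.transform import Rotation as R
def st():
    s=ctrl.sense();M=R.from_euler('xyz',s['ee_rot']).as_matrix()
    print('t',np.round(s['clock'],2),'p',s['ee_pos'].round(1),'jaw',np.degrees(np.arctan2(M[1,1],M[0,1])).round(1),'down',M[:,0].round(3),'F',s['force'].round(1),'T',s['torque'].round(2),'w',round(float(s['width']),3),'q',s['joints'].round(2))
if __name__=='__main__': st()
E
python3 st.py
```

```text
clock: 2.5
ee_pos: [555.2, -138.7, 356.9]
ee_rot: [-0.093, 1.558, -0.675]
force: [0.8, 0.1, 0.0]
width: 0.997
t 2.5 p [ 555.2 -138.7  356.9] jaw 56.7 down [ 0.01  -0.008 -1.   ] F [0.8 0.1 0. ] T [ 0.01 -0.01 -0.  ] w 0.997 q [ 1.01  0.4  -1.08  1.58  0.37  1.36  0.88]
```

```bash
python3 -m crank '{"travel":[[0.029,0.039,0],[0.029,0.039,0],[0.029,0.039,0],[0.029,0.039,0],[0.014,0.02,0],[0,0,0]],"twist":[[0,0,10],[0,0,10],[0,0,10],[0,0,10],[0,0,3],[0,0,0]],"gripper":[0.5,0.5,0.5,0.5,0.5,0.5]}' 60; python3 - <<'E'
from st import *
st()
d=ctrl.get_image('wrist');save('w1',d['image']);np.savez('w1.npz',**d)
for r in ctrl.find_in('key','wrist')[:2]:print(r['conf'],np.round(r['at'],1))
P=pts(d)
h=P[(P[:,2]>195)&(P[:,2]<245)&(abs(P[:,0]-702)<40)&(abs(P[:,1]-57)<40)]
if len(h):
    r=cv2.minAreaRect(h[:,:2].astype(np.float32));print(len(h),r,h.max(0))
b=P[(P[:,2]>161)&(P[:,2]<166)&(abs(P[:,0]-702)<50)&(abs(P[:,1]-57)<50)]
if len(b):print(cv2.minEnclosingCircle(b[:,:2].astype(np.float32)))
E
```

```text
clock: 3.25
ee_pos: [689.9, 46.7, 355.9]
ee_rot: [0.088, 1.558, 0.286]
force: [0.0, -0.6, 0.8]
width: 0.749
t 3.25 p [689.9  46.7 355.9] jaw 101.4 down [ 0.013  0.004 -1.   ] F [ 0.  -0.6  0.8] T [-0.03  0.04  0.01] w 0.749 q [ 0.53  0.69 -1.14  1.27  0.62  1.53  1.25]
0.8 [697.   53.3 230.8]
587 ((701.0220336914062, 57.09077072143555), (50.69643783569336, 10.163272857666016), 5.654849529266357) [725.97001455  64.39063771 235.8201151 ]
((703.322021484375, 69.36356353759766), 42.71760940551758)
```

View pics/w1.png

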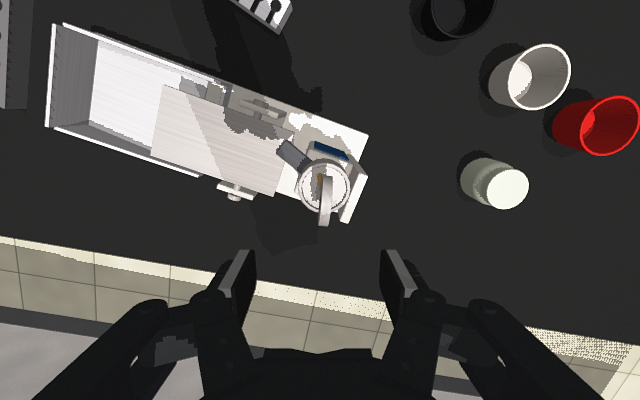

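The picture shows the key head edge-on at (325,200), over the barrel at (325,185). The white cup is at (530,80). The depth fit puts the head at (701.0, 57.1), running along 5.7°. I descend next.

```bash
python3 -m crank '{"travel":[[0.011,0.010,-0.01],[0,0,-0.03],[0,0,-0.04],[0,0,-0.035],[0,0,0]],"twist":[[-0.2,0.7,-5.7],[0,0,0],[0,0,0],[0,0,0],[0,0,0]],"gripper":[0.5,0.5,0.5,0.5,0.5]}' 60; python3 st.py
```

```text
clock: 3.98
ee_pos: [700.1, 41.5, 241.0]
ee_rot: [-1.294, 1.56, -1.221]
force: [-0.3, 0.6, -0.1]
width: 0.757
t 3.98 p [700.1  41.5 241. ] jaw 94.2 down [ 0.004 -0.01  -1.   ] F [-0.3  0.6 -0.1] T [-0.    0.01  0.01] w 0.757 q [ 0.51  0.78 -1.05  1.38  0.68  1.36  1.09]
```

```bash
python3 -m crank '{"travel":[[0.001,0.0155,0],[0,0,0]],"twist":[[0.6,0,1.5],[0,0,0]],"gripper":[0.5,0.5]}' 60; python3 st.py
```

```text
clock: 4.22
ee_pos: [702.3, 56.9, 244.7]
ee_rot: [0.128, 1.563, 0.226]
force: [0.3, 0.2, 0.7]
width: 0.752
t 4.22 p [702.3  56.9 244.7] jaw 95.6 down [ 0.008  0.002 -1.   ] F [0.3 0.2 0.7] T [ 0.01  0.05 -0.01] w 0.752 q [ 0.5   0.78 -1.06  1.38  0.68  1.36  1.1 ]
```

```bash
python3 -m crank '{"travel":[[-0.001,0,-0.017],[0,0.002,-0.017],[0,0.002,-0.017],[0,0,0]],"twist":[[0,0.4,0],[0,0,0],[0,0,0],[0,0,0]],"gripper":[0.5,0.5,0.5,0.5]}' 60; python3 st.py
```

```text
clock: 4.72
ee_pos: [701.5, 61.4, 191.4]
ee_rot: [0.49, 1.569, 0.588]
force: [0.1, 0.2, -0.0]
width: 0.747
t 4.72 p [701.5  61.4 191.4] jaw 95.6 down [ 0.002  0.001 -1.   ] F [ 0.1  0.2 -0. ] T [-0.01 -0.   -0.04] w 0.747 q [ 0.48  0.83 -1.03  1.42  0.72  1.29  1.07]
```

```bash
python3 -m crank '{"travel":[[-0.0005,-0.0043,0.002],[0,0,0],[0,0,0],[0,0,0],[0,0,0],[0,0,0]],"twist":[[0,0,0],[0,0,0],[0,0,0],[0,0,0],[0,0,0],[0,0,0]],"gripper":[0.2,-0.4,-1,-1,-1,-1]}' 50; python3 st.py
```

```text
clock: 5.48
ee_pos: [701.6, 56.7, 194.7]
ee_rot: [0.315, 1.567, 0.413]
force: [-0.9, 0.1, -1.6]
width: 0.112
t 5.48 p [701.6  56.7 194.7] jaw 95.6 down [ 0.004  0.002 -1.   ] F [-0.9  0.1 -1.6] T [-0.02  0.04  0.01] w 0.112 q [ 0.49  0.83 -1.03  1.42  0.72  1.29  1.08]
```

```bash
python3 -m crank '{"travel":[[0,0,0],[0,0,0],[0,0,0],[0,0,0],[0,0,0],[0,0,0]],"twist":[[0,0,-9],[0,0,-9],[0,0,-9],[0,0,-9],[0,0,-9],[0,0,-9]],"gripper":[-1,-1,-1,-1,-1,-1]}' 50; python3 st.py
```

```text
clock: 6.22
ee_pos: [701.4, 56.4, 194.5]
ee_rot: [0.228, 1.567, -0.645]
force: [-0.2, -0.2, -0.2]
width: 0.11
t 6.22 p [701.4  56.4 194.5] jaw 39.9 down [ 0.003 -0.002 -1.   ] F [-0.2 -0.2 -0.2] T [-0.09  0.01  0.09] w 0.11 q [ 0.4   0.74 -0.84  1.43  0.57  1.22  0.19]
```

```bash
python3 -m crank '{"travel":[[0,0,0],[0,0,0],[0,0,0]],"twist":[[0,0,-5],[0,0,-4.5],[0,0,-3]],"gripper":[-1,-1,-1]}' 50; python3 st.py
```

```text
clock: 6.6
ee_pos: [701.3, 56.4, 194.5]
ee_rot: [0.112, 1.566, -0.988]
force: [0.7, -1.0, -0.2]
width: 0.109
t 6.6 p [701.3  56.4 194.5] jaw 27.0 down [ 0.003 -0.004 -1.   ] F [ 0.7 -1.  -0.2] T [-0.07 -0.01  0.15] w 0.109 q [ 0.37  0.72 -0.79  1.43  0.53  1.21 -0.01]
```

```bash
python3 -m crank '{"travel":[[0,0,0],[0,0,0]],"twist":[[0,0,-3],[0,0,0]],"gripper":[-1,-1]}' 50; python3 st.py
```

```text
clock: 6.85
ee_pos: [701.3, 56.5, 194.5]
ee_rot: [0.067, 1.565, -1.082]
force: [0.2, -1.7, -1.6]
width: 0.113
t 6.85 p [701.3  56.5 194.5] jaw 24.2 down [ 0.003 -0.005 -1.   ] F [ 0.2 -1.7 -1.6] T [-0.25 -0.07  1.05] w 0.113 q [ 0.36  0.72 -0.78  1.43  0.53  1.21 -0.06]
```

```bash
python3 -m crank '{"travel":[[0,0,0],[0,0,0],[0,0,0.03],[0,0,0.045],[-0.03,-0.02,0.03],[-0.045,-0.03,0],[-0.045,-0.03,0],[-0.045,-0.03,0],[-0.046,-0.03,-0.03],[0,0,-0.04],[0,0,0]],"twist":[[0,0,3],[0,0,0],[0,0,0],[0,0,0],[0,0,-8],[0,0,-10],[0,0,-10],[0,0,-10],[0,0,-10],[0,0,0],[0,0,0]],"gripper":[0.2,0.5,0.5,0.5,0.5,0.5,0.5,0.5,0.5,0.5,0.5]}' 60; python3 - <<'E'
from st import *
st()
d=ctrl.get_image('wrist');save('w2',d['image']);np.savez('w2.npz',**d)
P=pts(d)
h=P[(P[:,2]>28)&(P[:,2]<45)&(np.hypot(P[:,0]-490,P[:,1]+83)<75)]
r=cv2.minAreaRect(h[:,:2].astype(np.float32));print(len(h),r,np.median(h[:,2]))
h=P[(P[:,2]>190)&(P[:,2]<245)&(abs(P[:,0]-702)<40)&(abs(P[:,1]-57)<40)]
if len(h):r=cv2.minAreaRect(h[:,:2].astype(np.float32));print('key',len(h),r)
h=P[(P[:,2]>114)&(P[:,2]<124)&(P[:,0]>590)&(P[:,0]<760)&(P[:,1]<-20)&(P[:,1]>-220)]
if len(h):print('tray',len(h),cv2.minAreaRect(h[:,:2].astype(np.float32)))
E
```

```text
clock: 8.22
ee_pos: [484.3, -84.8, 232.9]
ee_rot: [1.494, 1.562, -0.477]
force: [0.0, 1.1, 0.1]
width: 0.746
t 8.22 p [484.3 -84.8 232.9] jaw -22.9 down [ 0.008 -0.004 -1.   ] F [0.  1.1 0.1] T [ 0.06 -0.03  0.01] w 0.746 q [ 0.76  0.25 -0.73  1.94  0.2   1.02 -0.46]
2842 ((488.5538635253906, -83.58219909667969), (99.73192596435547, 39.488426208496094), 68.53394317626953) 35.703178175295704
tray 21387 ((686.1878051757812, -93.40437316894531), (146.78097534179688, 133.5081329345703), 89.97408294677734)
```

```bash
python3 -m crank '{"travel":[[0.0045,0.001,-0.03],[0,0,-0.045],[0,0,-0.045],[0,0,-0.04],[0,0,-0.015],[0,0,0]],"twist":[[-0.2,0.4,1.4],[0,0,0],[0,0,0],[0,0,0],[0,0,0],[0,0,0]],"gripper":[0.5,0.5,0.5,0.5,0.5,0.5]}' 60; python3 st.py
```

```text
clock: 9.02
ee_pos: [505.5, -81.1, 66.2]
ee_rot: [1.577, 1.544, -0.365]
force: [-0.3, 0.5, 0.4]
width: 0.748
t 9.02 p [505.5 -81.1  66.2] jaw -21.2 down [ 0.025 -0.009 -1.   ] F [-0.3  0.5  0.4] T [ 0.04  0.07 -0.04] w 0.748 q [ 0.59  0.52 -0.6   2.03  0.47  0.69 -0.68]
```

```bash
python3 -m crank '{"travel":[[-0.0165,-0.0024,0],[0,0,-0.02],[0,0,-0.02],[0,0,0]],"twist":[[0.5,1.4,0],[0,0,0],[0,0,0],[0,0,0]],"gripper":[0.5,0.5,0.5,0.5]}' 60; python3 st.py
```

```text
clock: 9.52
ee_pos: [491.0, -84.9, 28.0]
ee_rot: [1.47, 1.565, -0.473]
force: [-0.6, 0.5, 0.1]
width: 0.753
t 9.52 p [491.  -84.9  28. ] jaw -21.3 down [ 0.005 -0.002 -1.   ] F [-0.6  0.5  0.1] T [0.03 0.02 0.01] w 0.753 q [ 0.57  0.58 -0.56  2.06  0.52  0.63 -0.71]
```

```bash
python3 -m crank '{"travel":[[-0.002,0.0012,-0.012],[0,0,-0.011],[0,0,0],[0,0,0],[0,0,0],[0,0,0],[0,0,0]],"twist":[[0,0,0],[0,0,0],[0,0,0],[0,0,0],[0,0,0],[0,0,0],[0,0,0]],"gripper":[0.5,0.5,0.5,0,-1,-1,-1]}' 50; python3 st.py
```

```text
clock: 10.4
ee_pos: [489.0, -83.2, 3.5]
ee_rot: [1.509, 1.566, -0.433]
force: [-0.2, 0.1, -1.6]
width: 0.466
t 10.4 p [489.  -83.2   3.5] jaw -21.3 down [ 0.005 -0.002 -1.   ] F [-0.2  0.1 -1.6] T [ 0.03  0.01 -0.02] w 0.466 q [ 0.54  0.62 -0.52  2.07  0.56  0.58 -0.74]
```

```bash
python3 -m crank '{"travel":[[0,0,0.03],[0,0,0.05],[0,0,0.05],[0.02,-0.002,0.04],[0.045,-0.004,0.01],[0.045,-0.004,0],[0.045,-0.004,0],[0.034,-0.002,0],[0,0,0]],"twist":[[0,0,0],[0,0,0],[0,0,0],[0,0,3],[0,0,4],[0,0,3],[0,0,3],[0,0,0],[0,0,0]],"gripper":[-1,-1,-1,-1,-1,-1,-1,-1,-1]}' 50; python3 - <<'E'
from st import *
st()
d=ctrl.get_image('scene');np.savez('s2.npz',**d)
P=pts(d)
d=ctrl.get_image('wrist');save('w3',d['image'])
E
```

```text
clock: 11.52
ee_pos: [678.0, -101.4, 187.2]
ee_rot: [-0.11, 1.566, -1.82]
force: [-0.9, 0.5, -3.2]
width: 0.462
t 11.52 p [ 678.  -101.4  187.2] jaw -8.0 down [-0.001 -0.005 -1.   ] F [-0.9  0.5 -3.2] T [ 0.09  0.08 -0.02] w 0.462 q [ 0.56  0.67 -0.69  1.48  0.45  1.15 -0.35]
```

View pics/w3.png

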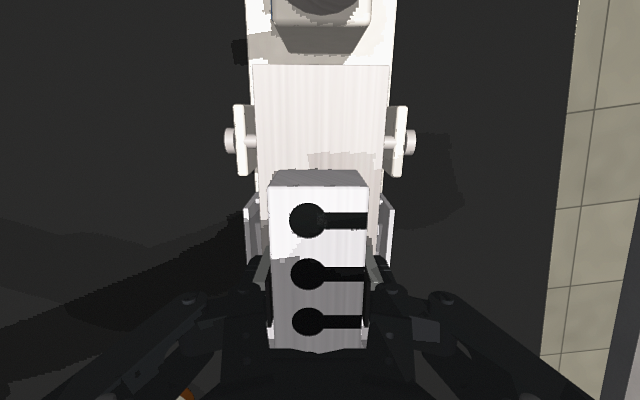

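The block sits squarely in the fingers at columns 268–368. It is aligned with the tray at columns 253–388, and the tail is free. I lower it next.

```bash
python3 -m crank '{"travel":[[0,0.002,-0.02],[0,0,-0.02],[0,0,-0.008],[0,0,0]],"twist":[[0.3,0,0],[0,0,0],[0,0,0],[0,0,0]],"gripper":[-1,-1,-1,-1]}' 50; python3 st.py
```

```text
clock: 12.12
ee_pos: [671.4, -99.9, 134.3]
ee_rot: [-1.295, 1.562, -3.005]
force: [-0.7, -0.7, -2.1]
width: 0.459
t 12.12 p [671.4 -99.9 134.3] jaw -7.9 down [-0.009 -0.001 -1.   ] F [-0.7 -0.7 -2.1] T [ 0.01 -0.06 -0.04] w 0.459 q [ 0.55  0.72 -0.67  1.54  0.48  1.07 -0.38]
```

```bash
python3 -m crank '{"travel":[[0.007,0,-0.004],[0,0,-0.005],[0,0,0]],"twist":[[0,-0.5,-0.4],[0,0,0],[0,0,0]],"gripper":[-1,-1,-1]}' 50; python3 st.py
```

```text
clock: 12.5
ee_pos: [679.8, -99.9, 125.7]
ee_rot: [1.285, 1.568, -0.433]
force: [0.4, -0.2, -2.6]
width: 0.458
t 12.5 p [679.8 -99.9 125.7] jaw -8.4 down [ 0.003 -0.001 -1.   ] F [ 0.4 -0.2 -2.6] T [ 0.02 -0.01 -0.02] w 0.458 q [ 0.54  0.73 -0.66  1.53  0.49  1.05 -0.39]
```

```bash
python3 -m crank '{"travel":[[-0.0015,0,-0.003],[0,0,0]],"twist":[[0,0,0],[0,0,0]],"gripper":[-1,-1]}' 50; python3 st.py
```

```text
clock: 12.75
ee_pos: [678.5, -99.9, 123.0]
ee_rot: [1.314, 1.567, -0.404]
force: [-1.0, 0.0, -2.9]
width: 0.463
t 12.75 p [678.5 -99.9 123. ] jaw -8.4 down [ 0.003 -0.001 -1.   ] F [-1.   0.  -2.9] T [ 0.01 -0.01  0.  ] w 0.463 q [ 0.54  0.73 -0.66  1.53  0.5   1.04 -0.39]
```

```bash
python3 -m crank '{"travel":[[0,0,0],[0,0,0],[0,0,0],[0,0,0.01],[0,0,0.03],[0,0,0.05],[0,0,0.05],[0,0,0.03],[0,0,0],[0,0,0]],"twist":[[0,0,0],[0,0,0],[0,0,0],[0,0,0],[0,0,0],[0,0,0],[0,0,0],[0,0,0],[0,0,0],[0,0,0]],"gripper":[0.7,0.7,0.7,0.7,0.7,0.7,0.7,0.7,0.7,0.7]}' 60; python3 - <<'E'
from st import *
st()
d=ctrl.get_image('scene');save('s3',cv2.resize(d['image'][130:310,200:460],None,fx=2.5,fy=2.5,interpolation=3))
for r in ctrl.find_in('block','scene')[:2]:print(r['conf'],np.round(r['at'],1))
E
```

```text
clock: 14.0
ee_pos: [679.4, -98.9, 304.3]
ee_rot: [1.537, 1.561, -0.18]
force: [0.2, -0.3, -1.0]
width: 0.85
t 14.0 p [679.4 -98.9 304.3] jaw -8.3 down [ 0.01  -0.002 -1.   ] F [ 0.2 -0.3 -1. ] T [-0.   -0.02 -0.06] w 0.85 q [ 0.57  0.57 -0.73  1.36  0.39  1.34 -0.31]
0.9 [ 667.  -248.1   55.9]
0.16 [683.9 309.2  57.8]
```

View pics/s3.png

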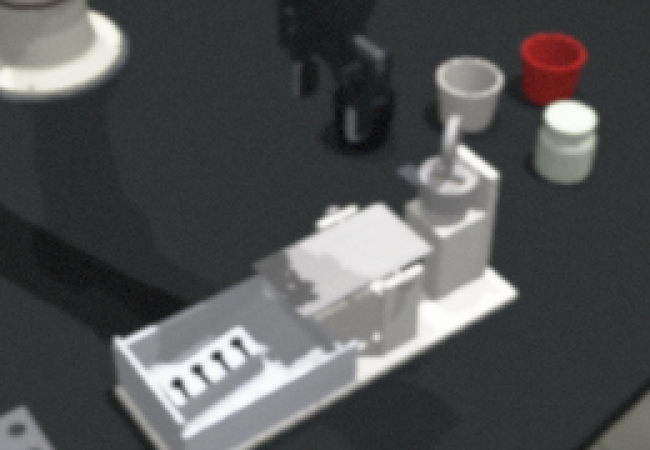

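```bash
python3 -m crank '{"travel":[[0.005,0.035,0.01],[0.006,0.045,0.01],[0.006,0.045,0],[0.004,0.03,0],[0,0,0]],"twist":[[0,0.5,9],[0,0,10],[0,0,10],[0,0,8],[0,0,0]],"gripper":[0.5,0.5,0.5,0.5,0.5]}' 60; python3 - <<'E'
from st import *
st()
d=ctrl.get_image('wrist');save('w4',d['image'])
P=pts(d)
h=P[(P[:,2]>195)&(P[:,2]<245)&(abs(P[:,0]-702)<40)&(abs(P[:,1]-57)<40)]
print(len(h),cv2.minAreaRect(h[:,:2].astype(np.float32)),h.max(0))
E
```

```text
clock: 14.72
ee_pos: [697.0, 57.9, 315.9]
ee_rot: [-1.768, 1.56, -2.821]
force: [0.7, 0.9, 0.4]
width: 0.751
t 14.72 p [697.   57.9 315.9] jaw 29.7 down [-0.01  -0.003 -1.   ] F [0.7 0.9 0.4] T [ 0.04 -0.02 -0.02] w 0.751 q [ 0.4   0.65 -0.88  1.28  0.49  1.43  0.07]
717 ((700.918212890625, 58.266658782958984), (10.128178596496582, 48.95927810668945), 27.719688415527344) [715.8891571   81.57681284 236.1551586 ]
```

```bash
python3 -m crank '{"travel":[[0.0045,-0.001,-0.01],[0,0,-0.03],[0,0,-0.03],[0,0,0]],"twist":[[0.2,-0.6,-2],[0,0,0],[0,0,0],[0,0,0]],"gripper":[0.5,0.5,0.5,0.5]}' 60; python3 st.py
```

```text
clock: 15.28
ee_pos: [702.1, 45.4, 239.7]
ee_rot: [-0.75, 1.565, -1.861]
force: [-0.4, 0.7, 0.5]
width: 0.748
t 15.28 p [702.1  45.4 239.7] jaw 26.3 down [-0.002 -0.005 -1.   ] F [-0.4  0.7  0.5] T [0.02 0.02 0.01] w 0.748 q [ 0.4   0.7  -0.84  1.38  0.52  1.3   0.  ]
```

```bash
python3 -m crank '{"travel":[[-0.001,0.012,0],[0,0,-0.016],[0,0.002,-0.016],[0,0.002,-0.014],[0,0,0]],"twist":[[0.3,0,1.4],[0,0,0],[0,0,0],[0,0,0],[0,0,0]],"gripper":[0.5,0.5,0.5,0.5,0.5]}' 60; python3 st.py
```

```text
clock: 15.9
ee_pos: [702.2, 61.3, 192.8]
ee_rot: [1.196, 1.569, 0.107]
force: [-1.2, -0.1, 0.3]
width: 0.746
t 15.9 p [702.2  61.3 192.8] jaw 27.6 down [ 0.002  0.    -1.   ] F [-1.2 -0.1  0.3] T [-0.02  0.02  0.03] w 0.746 q [ 0.38  0.74 -0.82  1.42  0.56  1.22 -0.02]
```

```bash
python3 -m crank '{"travel":[[-0.001,-0.0045,0.001],[0,0,0],[0,0,0],[0,0,0],[0,0,0]],"twist":[[0,0,0],[0,0,0],[0,0,0],[0,0,0],[0,0,0]],"gripper":[0.2,-1,-1,-1,-1]}' 50; python3 st.py; python3 -m crank '{"travel":[[0,0,0],[0,0,0],[0,0,0],[0,0,0],[0,0,0],[0,0,0],[0,0,0],[0,0,0],[0,0,0]],"twist":[[0,0,9],[0,0,9],[0,0,9],[0,0,9],[0,0,9],[0,0,9],[0,0,9],[0,0,9],[0,0,9]],"gripper":[-1,-1,-1,-1,-1,-1,-1,-1,-1]}' 50; python3 st.py
```

```text
clock: 16.52
ee_pos: [701.6, 56.1, 195.1]
ee_rot: [0.996, 1.568, -0.094]
force: [-0.4, 0.2, -1.2]
width: 0.108
t 16.52 p [701.6  56.1 195.1] jaw 27.6 down [ 0.003 -0.    -1.   ] F [-0.4  0.2 -1.2] T [-0.03  0.03  0.  ] w 0.108 q [ 0.39  0.74 -0.82  1.43  0.55  1.22 -0.01]
clock: 17.65
ee_pos: [701.8, 56.9, 195.3]
ee_rot: [1.083, 1.566, 1.452]
force: [-1.0, 0.6, -0.3]
width: 0.111
t 17.65 p [701.8  56.9 195.3] jaw 111.1 down [ 0.001  0.005 -1.   ] F [-1.   0.6 -0.3] T [ 0.01  0.24 -0.11] w 0.111 q [ 0.52  0.87 -1.11  1.42  0.78  1.33  1.31]
```

```bash
python3 -m crank '{"travel":[[0,0,0.004],[0,0,0]],"twist":[[0,0,0],[0,0,0]],"gripper":[-1,-1]}' 50; python3 st.py
```

```text
clock: 17.9
ee_pos: [702.1, 57.0, 199.3]
ee_rot: [1.086, 1.565, 1.45]
force: [1.2, -0.3, -1.0]
width: 0.112
t 17.9 p [702.1  57.  199.3] jaw 110.9 down [ 0.001  0.006 -1.   ] F [ 1.2 -0.3 -1. ] T [-0.04  0.    0.02] w 0.112 q [ 0.52  0.86 -1.11  1.41  0.77  1.33  1.31]
```

```bash
python3 -m crank '{"travel":[[0,0,0.003],[0,0,0]],"twist":[[0,0,0],[0,0,0]],"gripper":[-1,-1]}' 50; python3 st.py
```

```text
clock: 18.15
ee_pos: [702.3, 56.9, 202.8]
ee_rot: [0.942, 1.565, 1.303]
force: [-0.2, 0.2, -1.1]
width: 0.109
t 18.15 p [702.3  56.9 202.8] jaw 110.7 down [ 0.001  0.005 -1.   ] F [-0.2  0.2 -1.1] T [ 0.01 -0.04 -0.03] w 0.109 q [ 0.52  0.86 -1.11  1.41  0.77  1.34  1.31]
```

It rises freely, with only the key's own weight on the wrist, so this is the release position. I draw it out.

```bash
python3 -m crank '{"travel":[[-0.0003,0,0.005],[0,0,0.005],[0,0,0.005],[0,0,0]],"twist":[[0,0,0],[0,0,0],[0,0,0],[0,0,0]],"gripper":[-1,-1,-1,-1]}' 50; python3 st.py
```

```text
clock: 18.65
ee_pos: [702.1, 57.1, 219.5]
ee_rot: [0.772, 1.565, 1.133]
force: [-0.7, 0.4, -0.6]
width: 0.109
t 18.65 p [702.1  57.1 219.5] jaw 110.6 down [ 0.002  0.005 -1.   ] F [-0.7  0.4 -0.6] T [0.04 0.01 0.02] w 0.109 q [ 0.52  0.85 -1.12  1.4   0.76  1.36  1.32]
```

```bash
python3 -m crank '{"travel":[[0,0,0.01],[0,0,0.02],[0,0,0.02],[-0.015,0.02,0.01],[-0.028,0.04,0],[-0.028,0.04,0],[-0.028,0.04,0],[-0.028,0.04,0],[-0.028,0.04,0],[-0.02,0.03,0],[-0.007,0.012,0],[0,0,0]],"twist":[[0,0,0],[0,0,0],[0,0,0],[0,0,0],[0,0,0],[0,0,0],[0,0,0],[0,0,0],[0,0,0],[0,0,0],[0,0,0],[0,0,0]],"gripper":[-1,-1,-1,-1,-1,-1,-1,-1,-1,-1,-1,-1]}' 50; python3 - <<'E'
from st import *
st()
d=ctrl.get_image('scene');save('s5',cv2.resize(d['image'][60:280,230:470],None,fx=2.5,fy=2.5,interpolation=3))
P=pts(d);p=ctrl.sense()['ee_pos']
h=P[(np.hypot(P[:,0]-p[0],P[:,1]-p[1])<28)&(P[:,2]>100)&(P[:,2]<p[2]-10)];print('key low',len(h),h[:,2].min(),np.median(h[h[:,2]<h[:,2].min()+15],0))
C=P[(np.hypot(P[:,0]-519,P[:,1]-319)<55)&(P[:,2]>57)&(P[:,2]<70)];print('cup',cv2.minEnclosingCircle(C[:,:2].astype(np.float32)))
E
```

```text
clock: 20.15
ee_pos: [503.7, 334.7, 291.7]
ee_rot: [0.298, 1.559, 0.667]
force: [0.5, -0.3, -1.1]
width: 0.112
t 20.15 p [503.7 334.7 291.7] jaw 111.2 down [ 0.009  0.007 -1.   ] F [ 0.5 -0.3 -1.1] T [-0.02  0.01  0.01] w 0.112 q [ 0.2   0.63 -1.24  1.59  0.61  1.35  0.83]
key low 84 227.41944327543217 [507.82946209 331.23710819 236.06271985]
cup ((520.179931640625, 314.5506591796875), 44.61066818237305)
```

View pics/s5.png

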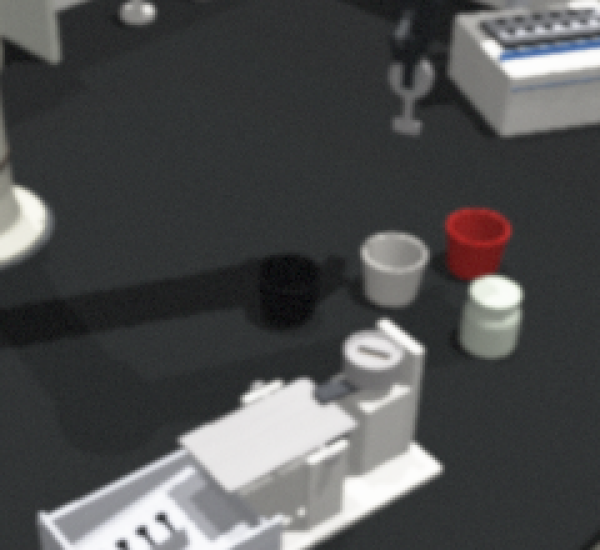

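The picture shows the key hanging upright at crop (410,100), over the white cup at (393,268). The slot is empty, the locking arm is over the tail and the tray is level. I correct the position and lower.

```bash
python3 -m crank '{"travel":[[0.008,-0.008,-0.01],[0.008,-0.008,-0.03],[0,0,-0.04],[0,0,-0.03],[0,0,-0.01],[0,0,0]],"twist":[[-0.4,0.5,0],[0,0,0],[0,0,0],[0,0,0],[0,0,0],[0,0,0]],"gripper":[-1,-1,-1,-1,-1,-1]}' 50; python3 st.py
```

```text
clock: 20.95
ee_pos: [531.3, 303.3, 163.2]
ee_rot: [-2.241, 1.563, -1.894]
force: [-0.6, -0.3, -0.2]
width: 0.11
t 20.95 p [531.3 303.3 163.2] jaw 109.8 down [-0.002 -0.007 -1.   ] F [-0.6 -0.3 -0.2] T [ 0.   -0.01  0.02] w 0.11 q [ 0.19  0.76 -1.11  1.69  0.74  1.18  0.79]
```

```bash
python3 -m crank '{"travel":[[-0.0115,0.015,0],[0,0,-0.015],[0,0,-0.02],[0,0,-0.005],[0,0,0]],"twist":[[0.4,0,0],[0,0,0],[0,0,0],[0,0,0],[0,0,0]],"gripper":[-1,-1,-1,-1,-1]}' 50; python3 st.py
```

```text
clock: 21.58
ee_pos: [520.1, 320.4, 123.0]
ee_rot: [0.881, 1.569, 1.228]
force: [-1.2, -0.2, -0.3]
width: 0.107
t 21.58 p [520.1 320.4 123. ] jaw 109.9 down [ 0.001  0.002 -1.   ] F [-1.2 -0.2 -0.3] T [ 0.02  0.03 -0.01] w 0.107 q [ 0.14  0.8  -1.08  1.73  0.78  1.11  0.73]
```

```bash
python3 -m crank '{"travel":[[0,-0.002,-0.012],[0,0,-0.012],[0,0,-0.012],[0,0,-0.007],[0,0,0]],"twist":[[0,0,0],[0,0,0],[0,0,0],[0,0,0],[0,0,0]],"gripper":[-1,-1,-1,-1,-1]}' 50; python3 st.py
```

```text
clock: 22.2
ee_pos: [520.4, 317.9, 76.8]
ee_rot: [0.901, 1.569, 1.247]
force: [0.1, 0.1, -0.8]
width: 0.114
t 22.2 p [520.4 317.9  76.8] jaw 109.8 down [ 0.001  0.002 -1.   ] F [ 0.1  0.1 -0.8] T [-0.03  0.05 -0.01] w 0.114 q [ 0.11  0.85 -1.03  1.76  0.84  1.04  0.69]
```

```bash
python3 -m crank '{"travel":[[0,0,-0.007],[0,0,0]],"twist":[[0,0,0],[0,0,0]],"gripper":[-1,-1]}' 50; python3 st.py; python3 -m crank '{"travel":[[0,0,-0.003],[0,0,0]],"twist":[[0,0,0],[0,0,0]],"gripper":[-1,-1]}' 50; python3 st.py
```

```text
clock: 22.45
ee_pos: [520.6, 318.2, 69.7]
ee_rot: [0.778, 1.568, 1.123]
force: [-0.6, 0.4, -1.5]
width: 0.112
t 22.45 p [520.6 318.2  69.7] jaw 109.8 down [ 0.001  0.002 -1.   ] F [-0.6  0.4 -1.5] T [-0.02  0.01 -0.04] w 0.112 q [ 0.11  0.86 -1.02  1.76  0.85  1.03  0.69]
clock: 22.7
ee_pos: [520.8, 318.4, 66.9]
ee_rot: [0.644, 1.567, 0.99]
force: [0.1, 0.5, -0.4]
width: 0.111
t 22.7 p [520.8 318.4  66.9] jaw 109.8 down [ 0.002  0.003 -1.   ] F [ 0.1  0.5 -0.4] T [ 0.03 -0.03  0.03] w 0.111 q [ 0.11  0.86 -1.01  1.76  0.85  1.03  0.68]
```

```bash
python3 -m crank '{"travel":[[0,0,-0.001],[0,0,0],[0,0,0],[0,0,0],[0,0,0.015],[0,0,0.03],[0,0,0.05],[0,0,0.06],[0,0,0.05],[0,0,0],[0,0,0]],"twist":[[0,0,0],[0,0,0],[0,0,0],[0,0,0],[0,0,0],[0,0,0],[0,0,0],[0,0,0],[0,0,0],[0,0,0],[0,0,0]],"gripper":[-0.7,-0.6,-0.4,0.0,0.1,0.1,0.1,0.1,0.1,0.1,0.1]}' 50; python3 - <<'E'
from st import *
st()
d=ctrl.get_image('scene');save('s6',cv2.resize(d['image'][120:310,230:470],None,fx=2.5,fy=2.5,interpolation=3))
P=pts(d)
h=P[(np.hypot(P[:,0]-519.7,P[:,1]-318.5)<60)&(P[:,2]>70)&(P[:,2]<130)];print('key',len(h),h.mean(0),h.max(0))
for t in('cup','block'):
    for r in ctrl.find_in(t,'scene')[:2]:print(t,r['conf'],np.round(r['at'],1))
E
```

```text
clock: 24.08
ee_pos: [519.4, 319.6, 283.4]
ee_rot: [0.456, 1.563, 0.804]
force: [-0.2, -0.1, -0.6]
width: 0.552
t 24.08 p [519.4 319.6 283.4] jaw 110.0 down [ 0.005  0.005 -1.   ] F [-0.2 -0.1 -0.6] T [0.01 0.04 0.  ] w 0.552 q [ 0.22  0.64 -1.22  1.59  0.61  1.34  0.84]
key 134 [524.62264227 315.49548449  86.86931502] [552.33186174 331.65580143 104.62877466]
cup 0.98 [532.1 299.3  40.9]
cup 0.77 [560.2 435.7  40.4]
block 0.74 [ 668.6 -248.4   57.4]
block 0.62 [691.3  13.3 134.5]
```

View pics/s6.png

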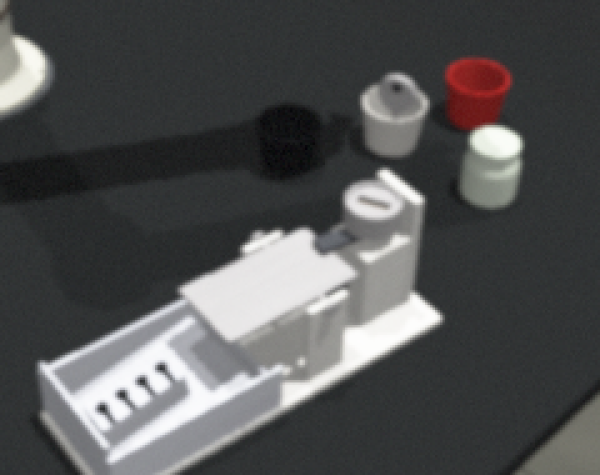

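```bash
python3 -c "
from plant import ctrl
ctrl.close_job()"
```

```text
the job is handed in; nothing more can be done
```

The whole sequence ran without a reset, and I handed the job in just after 24 s on the robot's clock, well inside the 67 s limit. No verdict was reported, so this rests on my own checks.

- **Key clockwise:** I turned it until the stop pushed back at about 1 N m. The fingers had turned roughly 1.19 rad, play included.
- **Block:** I laid it along the tray's long arm and let go. About a second later a picture showed it lying in the bin and the tray level again. Nothing measured the tilt itself as it happened.
- **Key out:** I turned it back to roughly 0.25 rad anticlockwise of its start. The first test pull there rose with only the key's own weight on the wrist, so I drew it out at that position.
- **Cup:** I lowered the key into the white cup and let go.

In the last scene picture the key stands head up in the cup. Its top is about 105 mm above the bench, so it is close to upright. The block is in the bin, the tray is level and the locking arm lies over the tail. The cup and jar look undisturbed and the robot is clear of everything. The bottle and the vial rack were outside that last crop, and the arm never worked near them after the start.

Two readings disagreed:
- **Second block:** the detector also reported one near the locking arm, at confidence 0.62. The picture shows no block there.
- **Lock's start angle:** it is uncertain by about 2° between my measurements.

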